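# Set the dispenser plunger to the gauge plate

## Task

Take the yellow gauge plate from its sloping rest and stand it upright on its short thin edge in the middle of the grey bed of the dispenser stand, and let go of it. Then grip the red knob and draw the plunger straight up out of the clear barrel, without wedging it in the bore or pulling it right out, until the underside of the knob is level with the top edge of the standing plate, and finish while still holding it there. Leave the amber bottle, the red-lidded jar and the green carton where they are.

Things in the scene. Friction and masses are not known exactly. Their poses are not given: they have to be found in the camera images.
- gauge_mid (a point): centre of the loose yellow gauge plate, 120 x 70 x 18 mm, 0.18 kg. z along its length, x thickness. At first it lies on the rest, z rising at 50 degrees from level towards the robot's left (+y), +- 25 degrees; its upper 50 mm is free above and below, to be pinched through the 18 mm thickness with the tool along the slope (40 degrees from vertical). It stands freely on either end, 120 mm tall
- rest: white fixed sloping rest; origin at the centre of the underside of its 130 x 90 x 6 mm foot, z up, x level, from the slope's raised end to its lip. Middle of the plate's lower end is at x = 35, z = 25 mm. The slab rises towards -x: 70 mm long up the slope, 76 wide, 8 thick, propped under its lower half only
- stand: fixed dispenser stand; origin at the centre of the underside of its blue base, 140 mm (x) by 200 mm (y) by 12 mm thick, z up. The clear upright barrel, 38 mm outer diameter, 80 mm high, stands on the base at x = 0, y = -50 mm (mouth at z = 92 mm); its bore is 21.8 mm wide
- bed (a point): centre of the flat grey rectangle, 110 mm (x) by 90 mm (y), on the top face of the stand's base, flush with it, 12 mm above the bench, at x = 0, y = +50 mm of the stand; axes as the stand
- knob (a point): centre of the plunger's red cylindrical knob, 30 mm diameter, 36 mm tall, z up. The loose plunger (0.10 to 0.22 kg) is one rigid part: under the knob a white rod, 20 mm diameter, 74 mm long, goes down into the barrel's bore. At first it is fully home, the knob's underside on the barrel's mouth; only gravity holds it, and it drops back if let go
- collar (a point): middle of the underside of the red knob, 18 mm below the knob's centre; at the start 92 mm above the bench, level with the barrel's mouth; level with the top of the plate standing on the bed it is 132 mm above the bench, drawn 40 mm
- amber_bottle: bystander: loose amber bottle with white cap, 44 mm diameter, 100 mm tall; origin at the centre of its underside
- red_jar: bystander: loose white jar with red lid, 54 mm diameter, 65 mm tall; origin at the centre of its underside
- carton: bystander: loose green carton, 50 x 80 mm, 55 mm tall; origin at the centre of its underside
Mind the look-alikes: they are no part of the job. Leave any purple or turquoise look-alike of the part that bears knob alone.

How it is judged:
On the way:
1. the gauge plate stands on its short edge on the bed, let go, with the plunger still home (angle between the z axis of gauge_mid and the z axis of stand, either way round below 0.05 rad and horizontal distance between gauge_mid and bed below 0.025 m and z of gauge_mid in the frame of bed below 0.064 m and contact force between the fingers and gauge below 0.1 N and linear speed of gauge below 0.02 m/s and z of collar in the frame of stand below 0.098 m), for 0.2 s.
At the end, for the whole second after the job is handed in: Plate free and upright (3 degrees) on its short edge, centre within 25 mm of the bed's; plunger held still by the fingers, knob's underside within 5 mm of the plate's top height, in line with the barrel, under 20 N between plunger and barrel, not touching the plate (angle between the z axis of gauge_mid and the z axis of stand, either way round below 0.05 rad and horizontal distance between gauge_mid and bed below 0.025 m and z of gauge_mid in the frame of bed below 0.064 m and contact force between each of the arm, the fingers, plunger and gauge below 0.1 N and z of collar in the frame of stand between 0.127 and 0.137 m and angle between the z axis of collar and the z axis of stand, either way round below 0.06 rad and horizontal distance between collar and bed between 0.09 and 0.11 m and contact force between the fingers and plunger above 2 N and contact force between plunger and stand below 20 N and linear speed of plunger below 0.01 m/s); the arm keeps its last pose, push and grip.
It fails at once if the plunger is pulled nearly or wholly out of the barrel (z of collar in the frame of stand above 0.158 m).
It fails at once if the plunger is wedged hard in the bore (contact force between plunger and stand above 50 N).
It fails at once if the amber bottle is disturbed (distance of amber_bottle from where it was at the start of the episode above 0.03 m).
It fails at once if the red-lidded jar is disturbed (distance of red_jar from where it was at the start of the episode above 0.03 m).
It fails at once if the carton is disturbed (distance of carton from where it was at the start of the episode above 0.03 m).
It also fails if it takes over 51 s, if anything falls off the work surface, if the arm or the gripper's body presses on something with over 40 N, if the wrist force passes 120 N, or if a joint passes its speed limit or range.

## Robot

A 7-joint arm with a two-finger parallel gripper is mounted at the origin on the work surface. World frame = base frame: x ahead of the robot, y to its left, z up, the work surface at z = 0. Lengths are in m, angles in rad, forces in N, time in s.
With the tool pointing down it reaches from about 0.425 to 0.8 m from the base axis. Payload 8.3 kg.
Tool frame: the origin (TCP) lies where the fingers leave the gripper's body, on its centre line; the fingertips stand 73 mm ahead of it and the grasp point (between the pads) lies 54 mm ahead of it (grasp_offset is the z of the grasp point in the tool frame, in m); z points along the fingers, y is the line along which they close (so a half turn about z gives the same grasp; the last joint's range is limited). The gripper opens to 85 mm and grips with 20 to 120 N. Pads are 22 mm wide; open, the fingers measure 114 mm over their backs; the gripper's body (76 mm by 85 mm) begins 54 mm behind the grasp point. The pads swing forward as they close: fully open they stand 13 mm farther back than shut.
Start: joints at [-1.199, 0.383, 0.016, 1.37, -0.006, 1.388, -0.046], TCP at [0.263, 0.567, 0.304] pointing down, gripper open.
Joint ranges: [-2.95, 2.95], [-0.25, 2.06], [-1.52, 1.56], [0.18, 2.33], [-1.44, 4.58], [0.02, 2.06], [-3.01, 3.01]. Speed limits (rad/s): [2.39, 2.39, 3.01, 3.01, 3.14, 3.14, 3.14].

## Interface

Orientations are given as a unit quaternion [w, x, y, z].
In Python, from rig import state, snapshot, camera_info, job_done, grasp_offset gives the robot as it stands.
- The arm moves only by the tool move_arm, never from a script. Its argument "series" is a list of rows, each an object with "offset": the shift along the tool's x, y, z in cm, a list of three; "roll": the turn about the tool's z in rad. In form: [{"offset": [x, y, z], "roll": roll}, ...]. A call has exactly 5 rows; each row is the pose to reach, as a shift and turn from the pose commanded when the call began, along the tool's axes at that moment; what a row does not reach only later rows make up. A row lasts 1/10 s, in which the tool goes at most 50 mm and 8.59 degrees, less where a joint would pass 70% of its speed; a pose out of reach is approached as far as the arm can. A call with a gripper value outside its range is refused whole. "claw" is the finger opening in cm, from 0 to 8.54, set as the call begins (left out, the last holds). The fingers move at their own pace and stop on an object; "force" is the grip in N (left out, the last holds). Time passes only in rows, so rows that repeat a pose let the fingers close, or fill a call up. It gives the time, the measured TCP pose, the force, the opening and the grip force at its end, in the units of the state.
- state(): the state, without advancing time (a new reading comes with each control period).
- snapshot(name): name is "scene" or "top" or "wrist"; returns (picture, depth): 400x640x3 uint8, red, green, blue; 400x640 float32, m along the optical axis (not along the pixel's ray), 0 where there is no reading.
- camera_info(name): a dict with "fov_y" (degrees; the focal length in pixels is half the picture's height over the tangent of half this angle, whatever the lens; pixels are square), "cx", "cy" (the principal point, pixels), "rvec" (rotation vector, rad) and "tvec" (3), from world to camera coordinates, as OpenCV has them. Camera axes: x right, y down, z forward; pixel columns grow to the right and rows downward; lengths in m; the calibration is good to about 2 mm. A picture is of the moment at which its call begins: read the wrist's pose just before it. camera_info takes no time and is no camera call; for the wrist camera it gives the pose at the moment of the call.
- job_done(): hands the job in; it is judged then, once.
The state is a dict: "time_s": time; "qpos": joint angles; "qvel": joint speeds; "joint_torque": joint torques, N m; "eef_pos": TCP position; "tool_rot": TCP orientation; "force": force on the tool from outside, world axes, zero at the start; "moment": the same for the moment, N m; "width": finger opening in m; "gripper_force": force on a finger pad.
Only numpy, scipy, OpenCV 4.12 (cv2) and the standard library are available. Lean on these libraries where they do the work, as an engineer would, in place of code of your own. Each camera call takes 0.05 s, during which the arm holds its last target. There are 200 camera calls.

## Working session

There is one attempt and no reset: what is moved stays moved. The work goes in short steps, Python scripts to look and compute and a tool call to move; the robot and the scene stay as the last step left them, time stands still between calls to the robot, and variables do not carry over. Pictures are saved under pics/ and viewed, at most 10 in all, crops included, and the job is handed in when it is done.

Besides the shell and the picture viewer there is one more tool, called in YAML: its name, and indented under it one key for each argument. move_arm: Moves the arm, as the interface text tells. Its arguments: {"type":"object","properties":{"series":{"type":"array","items":{"type":"object","properties":{"offset":{"type":"array","items":{"type":"number"}},"roll":{"type":"number"}}}},"claw":{"type":"number"},"force":{"type":"number"}},"required":["series"]}

```bash
ls; mkdir -p pics; cat > h.py <<'E'
import numpy as np, cv2
from rig import *
def cam(n):
    c=camera_info(n); R=cv2.Rodrigues(np.array(c['rvec'],float))[0]; t=np.array(c['tvec'],float)
    f=200/np.tan(np.radians(c['fov_y'])/2); return R,t,f,c['cx'],c['cy']
def cloud(n,d,C):
    R,t,f,cx,cy=C; v,u=np.mgrid[:400,:640]
    P=np.stack([(u-cx)/f*d,(v-cy)/f*d,d],-1); return (P-t)@R
def ray(C,u,v,z):
    R,t,f,cx,cy=C; o=-R.T@t; d=R.T@np.array([(u-cx)/f,(v-cy)/f,1]); return o+d*(z-o[2])/d[2]
E
python3 - <<'E'
from h import *
print(state())
for n in ['scene','top']:
    C=cam(n); p,d=snapshot(n); cv2.imwrite(f'pics/{n}.png',p[...,::-1]); np.savez(f'{n}.npz',p=p,d=d)
    print(n,camera_info(n),-C[0].T@C[1],(d==0).mean())
E
```

```text
pics
{'time_s': 0.0, 'qpos': array([-1.19889525,  0.38426368,  0.0163675 ,  1.37118248, -0.00630661,
        1.38819951, -0.046516  ]), 'qvel': array([-0.00106779,  0.00168459, -0.00069047,  0.0002922 , -0.00074384,
        0.00023321,  0.00111371]), 'joint_torque': array([ 4.02402266e-04, -6.27594423e+01,  8.44233111e-01, -3.71821117e+01,
        1.64762075e-02,  1.43084003e-02, -3.94654489e-05]), 'eef_pos': array([0.26307347, 0.56652857, 0.30284994]), 'tool_rot': array([-2.01765134e-04,  2.15666407e-01,  9.76466588e-01, -9.81461645e-04]), 'force': array([ 0.82091494,  0.52160778, -0.21160661]), 'moment': array([0.02248773, 0.012659  , 0.03589379]), 'gripper_force': 0.0, 'width': 0.08548813907716683}
scene {'fov_y': 47.67216681109888, 'cx': 327.3814196805973, 'cy': 197.6535488428921, 'rvec': array([ 1.85543969,  1.52541749, -0.66847302]), 'tvec': array([-0.08952396, -0.30801879,  1.29494892])} [ 1.1626231  -0.15075967  0.63668034] 0.00373046875
top {'fov_y': 43.55616023812453, 'cx': 328.0923940972268, 'cy': 203.94215671647078, 'rvec': array([ 2.107229  , -2.12866361,  0.16615427]), 'tvec': array([0.0107099 , 0.59552439, 1.09733922])} [ 0.39117755 -0.01949168  1.18554526] 0.00400390625
```

View pics/scene.png

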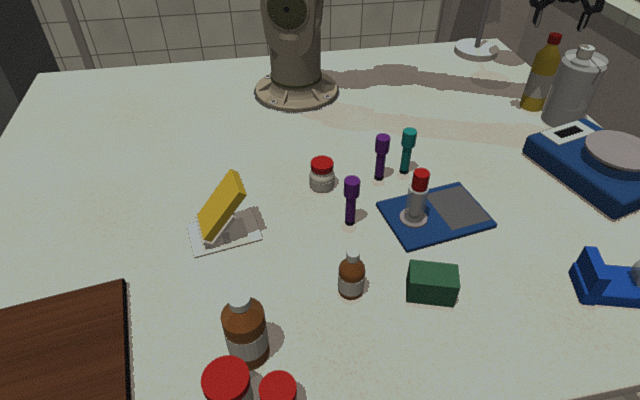

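View pics/top.png

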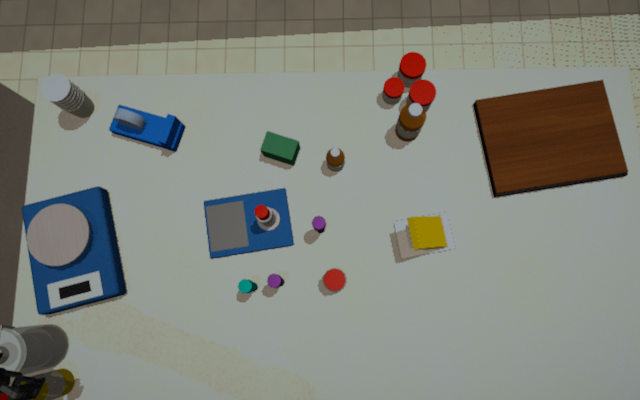

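The scene view shows the plate on its rest at (222,205), the stand at (435,213) with the red knob at (420,180), and purple and turquoise look-alikes. In the top view the plate is at (427,232), the stand at (248,223), and the knob at (263,213).

```bash
cat > m.py <<'E'
from h import *
S={}
for n in ['scene','top']:
    q=np.load(n+'.npz'); S[n]=(q['p'],q['d'],cam(n),cloud(n,q['d'],cam(n)),cv2.cvtColor(q['p'],cv2.COLOR_RGB2HSV))
def mask(n,h0,h1,s,v,box):
    H=S[n][4]; m=(H[...,0]>=h0)&(H[...,0]<=h1)&(H[...,1]>s)&(H[...,2]>v); b=np.zeros_like(m); b[box[1]:box[3],box[0]:box[2]]=1; return m&b
if __name__=='__main__':
    # stand base
    for n,box in [('top',(195,180,300,265)),('scene',(370,175,500,250))]:
        C=S[n][2]; m=mask(n,100,125,120,40,box)
        c=cv2.convexHull(np.argwhere(m)[:,::-1].astype(np.int32))[:,0]
        w=np.array([ray(C,u,v,.012)[:2] for u,v in c]); r=cv2.minAreaRect(w.astype(np.float32)); print(n,'base',r)
        m=mask(n,15,32,130,80,(160,140,470,270)); m=cv2.erode(m.astype(np.uint8),np.ones((3,3)))>0
        P=S[n][3][m]; 
        print(n,'yellow',m.sum(),P.min(0),P.max(0))
        bb=(255,200,275,222) if n=='top' else (410,165,432,192)
        k=(mask(n,0,6,130,80,bb)|mask(n,172,180,130,80,bb)); P=S[n][3][k]; t=P[P[:,2]>.122]
        print(n,'knob',k.sum(),P.mean(0),'top',len(t),t.mean(0),P[:,2].max(), P.min(0),P.max(0))
    for n in S:
        m=mask(n,15,32,130,50,(160,140,470,270)); H=cv2.erode(m.astype(np.uint8),np.ones((3,3)))>0; P=S[n][3][H]; 
        # dominant planes via RANSAC
        rng=np.random.default_rng(0)
        for it in range(2):
            best=0
            for _ in range(500):
                a,b,c=P[rng.choice(len(P),3,False)]; nn=np.cross(b-a,c-a); L=np.linalg.norm(nn)
                if L<1e-5: continue
                nn/=L; i=abs((P-a)@nn)<.002
                if i.sum()>best: best=i.sum(); bi=i
            Q=P[bi]; c=Q.mean(0); U=np.linalg.svd(Q-c)[2]; nn=U[2]*np.sign(U[2][2]); print(n,'plane',best,c,nn,'tilt',np.degrees(np.arccos(nn[2])),'az',np.degrees(np.arctan2(nn[1],nn[0])),(Q-c).std(0))
            P=P[~bi]
            if len(P)<30: break
E
python3 m.py
```

```text
top base ((0.5603331923484802, 0.19683893024921417), (0.13732466101646423, 0.1968430131673813), 8.678016662597656)
top yellow 926 [ 0.39117755 -0.26004986  0.03478968] [ 0.70997491 -0.01949168  1.18554526]
top knob 142 [0.56565652 0.14541582 0.14156194] top 137 [0.56563328 0.14505794 0.14323073] 1.1855452634481867 [ 0.39117755 -0.01949168  0.01203892] [0.58159675 0.17990968 1.18554526]
scene base ((0.5690469741821289, 0.19407935440540314), (0.14059406518936157, 0.19805432856082916), 8.642151832580566)
scene yellow 1464 [ 0.49394581 -0.26137448  0.02418714] [ 1.1626231  -0.15075967  0.63668034]
scene knob 134 [0.57724289 0.14453389 0.13041542] top 133 [0.57719312 0.14455459 0.1305123 ] 0.636680339239406 [ 0.55800073 -0.15075967  0.11753037] [1.1626231  0.16152574 0.63668034]
scene plane 1119 [ 0.53435347 -0.21876145  0.07909774] [ 0.13815616 -0.75435824  0.64176049] tilt 50.076779806214866 az -79.62163938023546 [0.01911956 0.02166041 0.02595231]
scene plane 270 [ 0.56119271 -0.20804597  0.07418181] [-0.98203822 -0.18800631  0.01595517] tilt 89.08579718812658 az -169.1621460312317 [0.0038043  0.02153998 0.02584623]
top plane 703 [ 0.52460336 -0.21875886  0.08335864] [ 0.13109942 -0.75670301  0.64047912] tilt 50.17244451070509 az -80.1710253314055 [0.01892597 0.02086628 0.02514753]
top plane 131 [ 0.54892921 -0.15172036  0.10853223] [-0.06895748  0.35430761  0.93258296] tilt 21.158900495298074 az 101.01356531671145 [0.06935279 0.06200741 0.01860664]
```

```bash
python3 - <<'E'
from m import *
for n in S:
    W=S[n][3]; d=S[n][1]
    print(n); 
    for (u,v) in ([(320,330),(450,320),(150,330),(320,160),(560,60),(220,110),(370,110)] if n=='top' else [(160,150),(300,240),(300,150),(480,330),(520,230),(250,120),(180,330)]):
        b=W[v-4:v+5,u-4:u+5].reshape(-1,3)[d[v-4:v+5,u-4:u+5].ravel()>0]; print((u,v),np.median(b,0).round(4))
p,d=snapshot('wrist'); print(camera_info('wrist'), -cam('wrist')[0].T@cam('wrist')[1]); 
# base flange in scene: grey-brown ellipse centroid
E
```

```text
scene
(160, 150) [ 0.2271 -0.36   -0.0017]
(300, 240) [ 0.5766 -0.0787 -0.0011]
(300, 150) [ 0.2885 -0.0339 -0.0015]
(480, 330) [ 0.8237  0.1732 -0.0011]
(520, 230) [ 0.6318  0.3502 -0.001 ]
(250, 120) [ 0.1339 -0.1409 -0.0016]
(180, 330) [ 0.7318 -0.2949 -0.001 ]
top
(320, 330) [3.104e-01 2.680e-02 1.000e-04]
(450, 320) [ 3.309e-01 -2.727e-01  1.000e-04]
(150, 330) [ 3.130e-01  4.216e-01 -1.000e-04]
(320, 160) [ 7.148e-01  2.470e-02 -1.000e-04]
(560, 60) [ 1.3277 -0.9342 -0.75  ]
(220, 110) [ 0.8483  0.275  -0.001 ]
(370, 110) [ 8.415e-01 -1.004e-01 -6.000e-04]
{'fov_y': 64.81743582934901, 'cx': 319.30061868885247, 'cy': 199.45371154914483, 'rvec': array([-2.40085123, -1.53357262, -0.25535123]), 'tvec': array([-0.62464419, -0.04218133,  0.38086348])} [0.18633044 0.60292933 0.37252356]
```

move_arm:
  series:
    - {"offset": [-4,-2.5,-0.5],"roll": 0.14}
    - {"offset": [-8,-5,-1],"roll": 0.28}
    - {"offset": [-12,-7.5,-1.5],"roll": 0.42}
    - {"offset": [-16,-10,-1.7],"roll": 0.56}
    - {"offset": [-20,-12.5,-1.7],"roll": 0.7}

```text
time_s: 0.65
eef_pos: [0.3927, 0.3675, 0.3212]
tool_rot: [-0.0, 0.54, 0.842, 0.0]
force: [1.0, 0.2, 0.6]
width: 0.0853
gripper_force: 0.0
```

```bash
cat >> h.py <<'E'
from scipy.spatial.transform import Rotation as Ro
def rot(s=None):
    s=s or state(); w,x,y,z=s['tool_rot']; return Ro.from_quat([x,y,z,w]).as_matrix()
def to(p):
    s=state(); R=rot(s); print('t',s['time_s'],'eef',s['eef_pos'].round(4),'yaz',np.degrees(np.arctan2(R[1,1],R[0,1])).round(2),'zax',R[:,2].round(4),'w',s['width'],'g',s['gripper_force'],'F',s['force'].round(1))
    o=R.T@(np.array(p)-s['eef_pos'])*100; print('offset cm',o.round(2)); return o
E
python3 -c "
from h import *
to([.5,.2,.32])"
```

```text
t 0.65 eef [0.3927 0.3675 0.3212] yaz 24.66 zax [ 1.e-04  5.e-04 -1.e+00] w 0.08525267784127752 g 0.0 F [1.  0.2 0.6]
offset cm [-19.7    2.76   0.11]
```

move_arm:
  series:
    - {"offset": [-4,0.6,0],"roll": 0.13}
    - {"offset": [-8.5,1.2,0],"roll": 0.26}
    - {"offset": [-13,1.8,0],"roll": 0.26}
    - {"offset": [-17,2.4,0],"roll": 0.26}
    - {"offset": [-19.5,2.8,0],"roll": 0.26}

```text
time_s: 1.15
eef_pos: [0.5012, 0.2006, 0.3209]
tool_rot: [0.0, 0.644, 0.765, -0.0]
force: [-0.5, 0.3, -0.0]
width: 0.0854
gripper_force: 0.0
```

move_arm:
  series:
    - {"offset": [0,0,0],"roll": 0}
    - {"offset": [0,0,0],"roll": 0}
    - {"offset": [0,0,0],"roll": 0}
    - {"offset": [0,0,0],"roll": 0}
    - {"offset": [0,0,0],"roll": 0}

```text
time_s: 1.65
eef_pos: [0.4992, 0.2054, 0.3208]
tool_rot: [-0.0, 0.641, 0.767, -0.0]
force: [0.2, 0.4, 0.6]
width: 0.0853
gripper_force: 0.0
```

```bash
python3 - <<'E'
from h import *
to([.53,-.2,.32]); C=cam('wrist'); p,d=snapshot('wrist'); cv2.imwrite('pics/w1.png',p[...,::-1]); np.savez('wrist.npz',p=p,d=d); print(-C[0].T@C[1],C[0])
E
```

```text
t 1.65 eef [0.4992 0.2054 0.3208] yaz 10.2 zax [-3.e-04  1.e-04 -1.e+00] w 0.08527804440883846 g 0.0 F [0.2 0.4 0.6]
offset cm [-40.45  -4.15   0.07]
[0.48416051 0.2892633  0.3902457 ] [[ 0.98410334  0.17759148 -0.001371  ]
 [ 0.16824279 -0.92977079  0.32744563]
 [ 0.05687683 -0.322471   -0.94486903]]
```

View pics/w1.png

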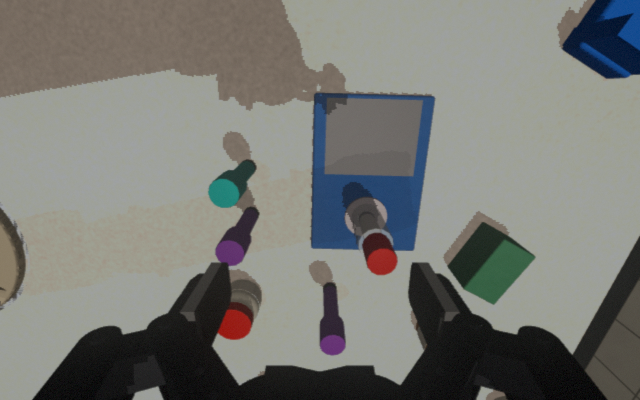

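The wrist view shows the stand with corners near (315,93), (433,97), (413,250) and (312,248), and the red knob top at (381,261).

```bash
python3 - <<'E'
from h import *
q=np.load('wrist.npz');p=q['p'];d=q['d'];C=cam('wrist');W=cloud('w',d,C);H=cv2.cvtColor(p,cv2.COLOR_RGB2HSV)
m=(H[...,0]>=100)&(H[...,0]<=125)&(H[...,1]>120)&(H[...,2]>40)&(d>0); b=np.zeros_like(m);b[85:255,300:440]=1; m&=b
c=cv2.convexHull(np.argwhere(m)[:,::-1].astype(np.int32))[:,0]
print(cv2.minAreaRect(np.array([ray(C,u,v,.012)[:2] for u,v in c],np.float32)),np.median(W[m],0))
P=W[m]; h=abs(P[:,2]-np.median(P[:,2]))<.004; print(cv2.minAreaRect(P[h][:,:2].astype(np.float32)))
k=((H[...,0]<7)|(H[...,0]>172))&(H[...,1]>130)&(H[...,2]>80)&(d>0); k[:225]=0;k[280:]=0;k[:,:350]=0
P=W[k]; print('knob top z',np.percentile(P[:,2],[5,50,90])); t=P[P[:,2]>np.percentile(P[:,2],90)-.004]; print(cv2.minEnclosingCircle(t[:,:2].astype(np.float32)),t.mean(0))
for n,v in [('bench',(160,150)),('b2',(520,380)),('b3',(470,60))]: print(n,W[v[1],v[0]])
E
```

```text
((0.5612021684646606, 0.19848591089248657), (0.13643822073936462, 0.19605696201324463), 8.699267387390137) [0.55440022 0.17921837 0.0113705 ]
((0.5615677237510681, 0.198110431432724), (0.13710655272006989, 0.19689039885997772), 8.69421672821045)
knob top z [0.12627726 0.1273037  0.1281359 ]
((0.5694178342819214, 0.14850503206253052), 0.014592775143682957) [0.56905743 0.14906295 0.12729037]
bench [0.30134463 0.18480304 0.00035605]
b2 [0.56081333 0.21620748 0.31592085]
b3 [ 6.46574403e-01  3.51265896e-01 -6.62394376e-05]
```

move_arm:
  series:
    - {"offset": [-4,-0.4,0],"roll": 0}
    - {"offset": [-8.5,-0.8,0],"roll": 0}
    - {"offset": [-13,-1.2,0],"roll": 0}
    - {"offset": [-17.5,-1.6,0],"roll": 0}
    - {"offset": [-22,-2,0],"roll": 0}

```text
time_s: 2.2
eef_pos: [0.5184, -0.0171, 0.3211]
tool_rot: [0.0, 0.642, 0.767, 0.0]
force: [1.3, 0.6, -0.5]
width: 0.0855
gripper_force: 0.0
```

move_arm:
  series:
    - {"offset": [-4.5,-0.4,0],"roll": 0}
    - {"offset": [-9,-0.8,0],"roll": 0}
    - {"offset": [-12,-1.1,0],"roll": 0}
    - {"offset": [-13.5,-1.2,0],"roll": 0}
    - {"offset": [-13.5,-1.2,0],"roll": 0}

```text
time_s: 2.7
eef_pos: [0.5299, -0.1534, 0.3209]
tool_rot: [0.0, 0.644, 0.765, -0.001]
force: [1.1, 0.4, -0.5]
width: 0.0859
gripper_force: 0.0
```

move_arm:
  series:
    - {"offset": [0,0,0],"roll": 0}
    - {"offset": [0,0,0],"roll": 0}
    - {"offset": [0,0,0],"roll": 0}
    - {"offset": [0,0,0],"roll": 0}
    - {"offset": [0,0,0],"roll": 0}

```text
time_s: 3.2
eef_pos: [0.5305, -0.1502, 0.321]
tool_rot: [-0.0, 0.642, 0.767, 0.0]
force: [1.2, 0.3, -0.9]
width: 0.0858
gripper_force: 0.0
```

```bash
python3 - <<'E'
from h import *
to([.53,-.15,.32]); C=cam('wrist'); p,d=snapshot('wrist'); cv2.imwrite('pics/w2.png',p[...,::-1]); np.savez('wrist2.npz',p=p,d=d,R=C[0],t=C[1])
W=cloud('w',d,C);H=cv2.cvtColor(p,cv2.COLOR_RGB2HSV)
m=(H[...,0]>=15)&(H[...,0]<=34)&(H[...,1]>140)&(H[...,2]>50)&(d>0)
m=cv2.erode(m.astype(np.uint8),np.ones((3,3)))>0
P=W[m];P=P[(P[:,2]>.015)&(P[:,2]<.2)];rng=np.random.default_rng(0)
for it in range(3):
    best=0
    for _ in range(600):
        a,b,c=P[rng.choice(len(P),3,False)]; nn=np.cross(b-a,c-a); L=np.linalg.norm(nn)
        if L<1e-6: continue
        nn/=L; i=abs((P-a)@nn)<.0012
        if i.sum()>best: best=i.sum(); bi=i
    Q=P[bi]; c=Q.mean(0); n=np.linalg.svd(Q-c,full_matrices=False)[2][2]; n*=np.sign(n[2]); 
    x=np.cross([0,0,1],n); x/=np.linalg.norm(x); e=np.cross(n,x)
    A=np.stack([(Q-c)@x,(Q-c)@e],1); r=cv2.minAreaRect(A.astype(np.float32)); cc=c+r[0][0]*x+r[0][1]*e
    print(best,'n',n.round(3),'tilt',np.degrees(np.arccos(n[2])).round(2),'rect',r,'ctr',cc.round(4),'x',x.round(3),'e',e.round(3),'z',Q[:,2].min(),Q[:,2].max())
    P=P[~bi]
    if len(P)<40: break
E
```

```text
t 3.2 eef [ 0.5305 -0.1502  0.321 ] yaz 10.14 zax [ 1.e-04  2.e-04 -1.e+00] w 0.0857699690764952 g 0.0 F [ 1.2  0.3 -0.9]
offset cm [ 0.03 -0.04  0.1 ]
1606 n [ 0.134 -0.752  0.646] tilt 49.79 rect ((-8.662417531013489e-05, -0.011171855032444), (0.11036703735589981, 0.06594403088092804), 89.90631866455078) ctr [ 0.5269 -0.219   0.081 ] x [ 0.985  0.175 -0.   ] e [-0.113  0.636  0.764] z 0.038452171961385215 0.12261948144051832
952 n [-0.111  0.628  0.77 ] tilt 39.64 rect ((-0.0006203129887580872, -8.794385939836502e-05), (0.06650182604789734, 0.014915281906723976), 0.14402666687965393) ctr [ 0.5194 -0.178   0.1161] x [-0.985 -0.174  0.   ] e [ 0.134 -0.758  0.638] z 0.11059828146863845 0.12148262509579032
28 n [-0.117  0.64   0.76 ] tilt 40.56 rect ((0.003911290317773819, 0.00031443173065781593), (0.06392095237970352, 0.013808533549308777), 0.9266016483306885) ctr [ 0.5207 -0.1793  0.1153] x [-0.984 -0.18   0.   ] e [ 0.137 -0.747  0.65 ] z 0.11040750071885748 0.11973649141603768
```

View pics/w2.png

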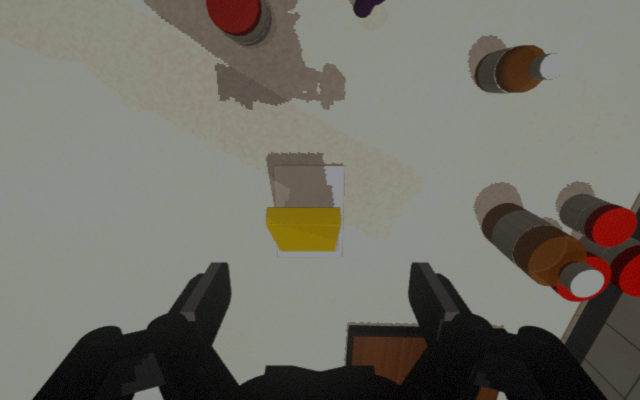

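The plate's upper end is at (304,217), with clear space around it. The interface offers no tilt, so I'll grip the plate by its 70 mm sides with the tool vertical. I'll then swing it upright about the rest's lip.

move_arm:
  series:
    - {"offset": [-4,-1.6,0],"roll": 0}
    - {"offset": [-4,-1.6,4],"roll": 0}
    - {"offset": [-4,-1.6,8],"roll": 0}
    - {"offset": [-4,-1.6,11],"roll": 0}
    - {"offset": [-4,-1.6,12],"roll": 0}

```text
time_s: 3.75
eef_pos: [0.5201, -0.1922, 0.1977]
tool_rot: [-0.002, 0.642, 0.767, -0.001]
force: [0.2, -0.2, 0.4]
width: 0.0851
gripper_force: 0.0
```

```bash
python3 - <<'E'
from h import *
to([.5219,-.192,.145]); p,d=snapshot('wrist'); cv2.imwrite('pics/w3.png',p[...,::-1])
E
```

```text
t 3.75 eef [ 0.5201 -0.1922  0.1977] yaz 10.09 zax [-0.0051  0.0011 -1.    ] w 0.08513669727501809 g 0.0 F [ 0.2 -0.2  0.4]
offset cm [-0.02  0.21  5.27]
```

View pics/w3.png

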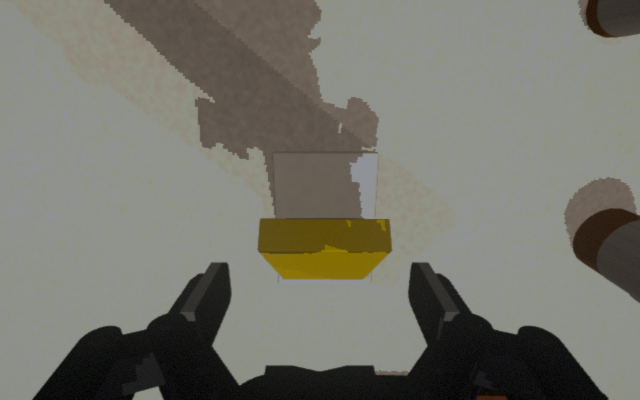

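The plate end spans columns 258–391, centred between the fingers at 230–411. I'll descend and close.

move_arm:
  series:
    - {"offset": [0,0.15,2],"roll": 0}
    - {"offset": [0,0.15,4],"roll": 0}
    - {"offset": [0,0.15,5.2],"roll": 0}
    - {"offset": [0,0.15,5.2],"roll": 0}
    - {"offset": [0,0.15,5.2],"roll": 0}

```text
time_s: 4.3
eef_pos: [0.5237, -0.193, 0.15]
tool_rot: [0.001, 0.642, 0.767, 0.0]
force: [0.4, -1.0, 0.7]
width: 0.0859
gripper_force: 0.0
```

move_arm:
  series:
    - {"offset": [0,0,0],"roll": 0}
    - {"offset": [0,0,0],"roll": 0}
    - {"offset": [0,0,0],"roll": 0}
    - {"offset": [0,0,0],"roll": 0}
    - {"offset": [0,0,0],"roll": 0}
  claw: 6.4
  force: 20

```text
time_s: 4.8
eef_pos: [0.5236, -0.1931, 0.1503]
tool_rot: [0.001, 0.642, 0.767, 0.0]
force: [-2.3, 1.3, 6.3]
width: 0.0698
gripper_force: 22.4
```

```bash
python3 - <<'E'
from h import *
to([.5219,-.192,.145]); p,d=snapshot('wrist'); cv2.imwrite('pics/w4.png',p[...,::-1])
E
```

```text
t 4.8 eef [ 0.5236 -0.1931  0.1503] yaz 10.09 zax [ 1.8e-03 -3.0e-04 -1.0e+00] w 0.06979431890036772 g 22.405094504356384 F [-2.3  1.3  6.3]
offset cm [ 0.14 -0.15  0.53]
```

View pics/w4.png

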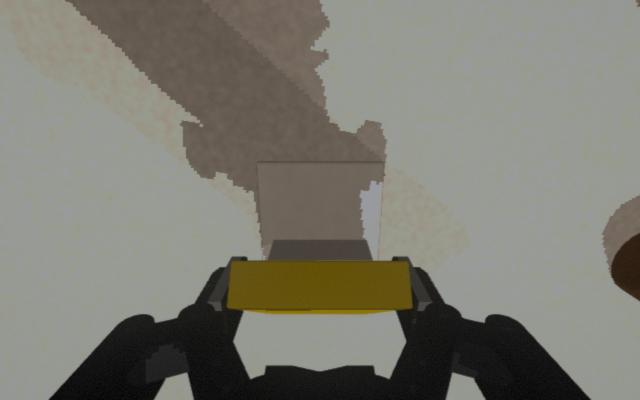

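The plate is gripped by its sides. Now I'll swing it about the lower end.

move_arm:
  series:
    - {"offset": [-0.54,0,-0.42],"roll": 0}
    - {"offset": [-1.1,0,-0.81],"roll": 0}
    - {"offset": [-1.69,0,-1.15],"roll": 0}
    - {"offset": [-2.31,0,-1.45],"roll": 0}
    - {"offset": [-2.94,0,-1.71],"roll": 0}

```text
time_s: 5.35
eef_pos: [0.5283, -0.2214, 0.1665]
tool_rot: [-0.001, 0.642, 0.767, 0.0]
force: [-2.8, 5.4, 2.3]
width: 0.0696
gripper_force: 23.7
```

```bash
cat >> h.py <<'E'
def tilt(name,n='wrist'):
    s=state(); C=cam(n); p,d=snapshot(n); cv2.imwrite(f'pics/{name}.png',p[...,::-1])
    W=cloud(n,d,C);H=cv2.cvtColor(p,cv2.COLOR_RGB2HSV)
    m=(H[...,0]>=15)&(H[...,0]<=34)&(H[...,1]>140)&(H[...,2]>40)&(d>0); m=cv2.erode(m.astype(np.uint8),np.ones((3,3)))>0
    P=W[m];P=P[(P[:,2]>.01)&(P[:,2]<.35)];rng=np.random.default_rng(0)
    for it in range(3):
        if len(P)<60: break
        best=0
        for _ in range(500):
            a,b,c=P[rng.choice(len(P),3,False)]; nn=np.cross(b-a,c-a); L=np.linalg.norm(nn)
            if L<1e-6: continue
            nn/=L; i=abs((P-a)@nn)<.0012
            if i.sum()>best: best=i.sum(); bi=i
        Q=P[bi]; c=Q.mean(0); e=np.linalg.svd(Q-c,full_matrices=False)[2][2]; e*=np.sign(e[2]); x=np.cross([0,0,1],e); x/=np.linalg.norm(x); y=np.cross(e,x)
        A=np.stack([(Q-c)@x,(Q-c)@y],1); r=cv2.minAreaRect(A.astype(np.float32)); cc=c+r[0][0]*x+r[0][1]*y
        print(best,'n',e.round(3),'tilt',np.degrees(np.arccos(e[2])).round(2),'az',np.degrees(np.arctan2(e[1],e[0])).round(1),'size',np.round(r[1],4),'ctr',cc.round(4),'z',Q[:,2].min().round(4),Q[:,2].max().round(4))
        P=P[~bi]
E
python3 - <<'E'
from h import *
to([.5219,-.192,.145]); tilt('w5'); tilt('s5','scene'); tilt('t5','top')
E
```

```text
t 5.35 eef [ 0.5283 -0.2214  0.1665] yaz 10.11 zax [-4.0e-04  1.5e-03 -1.0e+00] w 0.06961423855510053 g 23.7164443731308 F [-2.8  5.4  2.3]
offset cm [ 3.   -0.12  2.16]
7912 n [-0.072  0.416  0.906] tilt 24.99 az 99.8 size [0.0693 0.0179] ctr [ 0.5258 -0.2074  0.1365] z 0.1317 0.1409
2144 n [ 0.163 -0.894  0.418] tilt 65.3 az -79.6 size [0.0651 0.0984] ctr [ 0.5289 -0.2184  0.091 ] z 0.0456 0.1355
270 n [-0.072  0.412  0.908] tilt 24.72 az 99.9 size [0.015  0.0667] ctr [ 0.5256 -0.2073  0.138 ] z 0.1346 0.1411
391 n [ 0.166 -0.898  0.407] tilt 66.01 az -79.5 size [0.0717 0.0616] ctr [ 0.5397 -0.2468  0.0705] z 0.0376 0.1033
174 n [-0.925 -0.371  0.079] tilt 85.48 az -158.2 size [0.1389 0.9542] ctr [0.3944 0.1905 0.0531] z 0.0119 0.152
121 n [-0.702  0.712  0.006] tilt 89.66 az 134.6 size [0.0373 0.147 ] ctr [0.2205 0.6018 0.0839] z 0.0104 0.1574
148 n [ 0.135 -0.991  0.019] tilt 88.94 az -82.2 size [0.0313 0.1427] ctr [0.2058 0.5913 0.0818] z 0.0102 0.1533
109 n [ 0.595 -0.688  0.416] tilt 65.42 az -49.1 size [0.0468 0.0343] ctr [0.2129 0.602  0.1527] z 0.1311 0.1739
89 n [ 0.216 -0.976  0.019] tilt 88.9 az -77.5 size [0.0357 0.15  ] ctr [0.206  0.5949 0.0864] z 0.0113 0.1614
```

move_arm:
  series:
    - {"offset": [-0.98,0,-0.31],"roll": 0}
    - {"offset": [-1.99,0,-0.51],"roll": 0}
    - {"offset": [-3.0,0,-0.6],"roll": 0}
    - {"offset": [-4.0,0,-0.6],"roll": 0}
    - {"offset": [-4.4,0,-0.6],"roll": 0}

```text
time_s: 6.0
eef_pos: [0.5361, -0.2662, 0.1727]
tool_rot: [0.001, 0.643, 0.766, -0.0]
force: [-2.7, 2.9, 6.4]
width: 0.0698
gripper_force: 24.6
```

```bash
python3 - <<'E'
from h import *
to([.5219,-.192,.145]); tilt('w6')
E
```

```text
t 6.0 eef [ 0.5361 -0.2662  0.1727] yaz 10.02 zax [ 9.e-04 -8.e-04 -1.e+00] w 0.06977004078943241 g 24.624425768852234 F [-2.7  2.9  6.4]
offset cm [ 7.56 -0.11  2.76]
14518 n [ 0.177 -0.984  0.003] tilt 89.81 az -79.8 size [0.0684 0.1171] ctr [ 0.5334 -0.249   0.0918] z 0.033 0.1504
6287 n [ 0.002 -0.001  1.   ] tilt 0.11 az -25.9 size [0.0186 0.0694] ctr [ 0.5344 -0.2568  0.1486] z 0.1473 0.15
85 n [-0.044  0.26   0.965] tilt 15.3 az 99.6 size [0.0677 0.0172] ctr [ 0.5349 -0.2555  0.148 ] z 0.1445 0.1504
```

The plate is now upright, 0.1° off vertical. I'll lift it and carry it to the bed.

move_arm:
  series:
    - {"offset": [0,0,-2],"roll": 0}
    - {"offset": [0,0,-5],"roll": 0}
    - {"offset": [0,0,-9],"roll": 0}
    - {"offset": [0,0,-13],"roll": 0}
    - {"offset": [0,0,-15.5],"roll": 0}
  force: 35

```text
time_s: 6.55
eef_pos: [0.5362, -0.2657, 0.3298]
tool_rot: [0.002, 0.642, 0.766, 0.0]
force: [0.5, 0.3, -1.9]
width: 0.0698
gripper_force: 41.3
```

move_arm:
  series:
    - {"offset": [2,0.4,0],"roll": 0}
    - {"offset": [5.5,1,0],"roll": 0}
    - {"offset": [9.5,1.7,0],"roll": 0}
    - {"offset": [13.5,2.4,0],"roll": 0}
    - {"offset": [17.5,3.2,0],"roll": 0}

```text
time_s: 7.05
eef_pos: [0.5364, -0.0858, 0.3266]
tool_rot: [0.0, 0.642, 0.766, -0.0]
force: [1.1, 0.4, -1.9]
width: 0.0693
gripper_force: 41.5
```

move_arm:
  series:
    - {"offset": [4,0.8,0],"roll": 0}
    - {"offset": [8,1.6,0],"roll": 0}
    - {"offset": [12,2.4,0],"roll": 0}
    - {"offset": [16,3.2,0],"roll": 0}
    - {"offset": [20,4,0],"roll": 0}

```text
time_s: 7.55
eef_pos: [0.541, 0.1182, 0.3266]
tool_rot: [0.0, 0.642, 0.766, -0.0]
force: [0.4, -0.4, -1.9]
width: 0.0694
gripper_force: 41.5
```

```bash
python3 - <<'E'
from h import *
to([.5552,.2381,.33]); tilt('w7')
E
```

```text
t 7.55 eef [0.541  0.1182 0.3266] yaz 10.06 zax [ 3.e-04 -6.e-04 -1.e+00] w 0.0694057291615169 g 41.46383464336395 F [ 0.4 -0.4 -1.9]
offset cm [11.55  3.5  -0.35]
14548 n [ 0.177 -0.984  0.003] tilt 89.84 az -79.8 size [0.0685 0.1166] ctr [0.538  0.1355 0.2459] z 0.1876 0.3043
6238 n [ 0.002 -0.     1.   ] tilt 0.12 az -2.3 size [0.0187 0.0694] ctr [0.5393 0.1276 0.3025] z 0.3012 0.3038
77 n [-0.049  0.275  0.96 ] tilt 16.21 az 100.0 size [0.0661 0.017 ] ctr [0.5382 0.1287 0.3023] z 0.299 0.304
```

move_arm:
  series:
    - {"offset": [4,1.2,0],"roll": 0.02}
    - {"offset": [8,2.4,0],"roll": 0.02}
    - {"offset": [10.5,3.2,0],"roll": 0.02}
    - {"offset": [11.3,3.4,0],"roll": 0.02}
    - {"offset": [11.3,3.4,0],"roll": 0.02}

```text
time_s: 8.1
eef_pos: [0.5546, 0.2352, 0.326]
tool_rot: [0.0, 0.649, 0.761, -0.001]
force: [-0.0, -0.1, -2.9]
width: 0.0697
gripper_force: 41.4
```

move_arm:
  series:
    - {"offset": [0,0,2],"roll": 0}
    - {"offset": [0,0,5],"roll": 0}
    - {"offset": [0,0,8.5],"roll": 0}
    - {"offset": [0,0,11.5],"roll": 0}
    - {"offset": [0,0,12.5],"roll": 0}

```text
time_s: 8.6
eef_pos: [0.5537, 0.2311, 0.1987]
tool_rot: [-0.0, 0.651, 0.759, -0.003]
force: [-0.3, -0.1, -1.6]
width: 0.0694
gripper_force: 41.3
```

```bash
python3 - <<'E'
from h import *
to([.5552,.2381,.1551]); tilt('w8')
E
```

```text
t 8.6 eef [0.5537 0.2311 0.1987] yaz 8.78 zax [-0.0043 -0.0035 -1.    ] w 0.06941588377396629 g 41.34319067001343 F [-0.3 -0.1 -1.6]
offset cm [0.68 0.28 4.36]
14618 n [ 0.156 -0.988  0.005] tilt 89.73 az -81.0 size [0.1166 0.0686] ctr [0.5503 0.248  0.1178] z 0.0593 0.176
6182 n [0.006 0.004 1.   ] tilt 0.41 az 33.8 size [0.0693 0.0188] ctr [0.552  0.2403 0.1746] z 0.1732 0.1759
102 n [ 0.058 -0.163  0.985] tilt 9.97 az -70.5 size [0.0191 0.0679] ctr [0.5529 0.24   0.1748] z 0.1728 0.1768
```

View pics/w8.png

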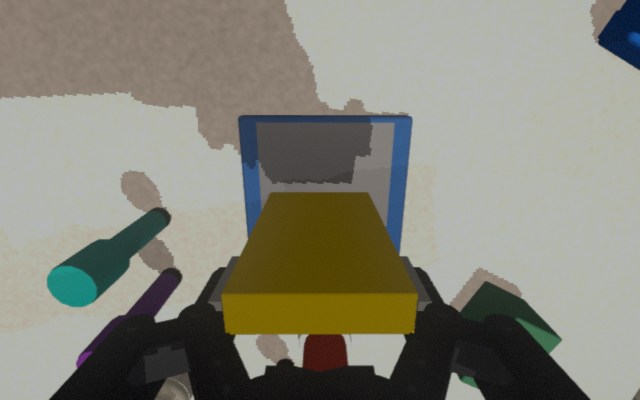

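The plate hangs upright between the fingers over the grey bed, about 7 mm short in y. I'll correct that and lower it.

move_arm:
  series:
    - {"offset": [0.6,0.2,1],"roll": 0}
    - {"offset": [0.6,0.2,2],"roll": 0}
    - {"offset": [0.6,0.2,3],"roll": 0}
    - {"offset": [0.6,0.2,3.5],"roll": 0}
    - {"offset": [0.6,0.2,3.9],"roll": 0}
  force: 20

```text
time_s: 9.15
eef_pos: [0.5559, 0.2401, 0.1626]
tool_rot: [-0.0, 0.65, 0.76, -0.0]
force: [0.3, 0.2, -2.5]
width: 0.0694
gripper_force: 41.3
```

move_arm:
  series:
    - {"offset": [0,0,0.1],"roll": 0}
    - {"offset": [0,0,0.2],"roll": 0}
    - {"offset": [0,0,0.3],"roll": 0}
    - {"offset": [0,0,0.4],"roll": 0}
    - {"offset": [0,0,0.4],"roll": 0}

```text
time_s: 9.65
eef_pos: [0.5559, 0.2403, 0.159]
tool_rot: [-0.0, 0.65, 0.76, 0.0]
force: [-0.1, 0.2, -1.4]
width: 0.0692
gripper_force: 41.3
```

```bash
python3 - <<'E'
from h import *
to([.5552,.2381,.1551]); tilt('w9')
E
```

```text
t 9.65 eef [0.5559 0.2403 0.159 ] yaz 8.94 zax [ 0.e+00  1.e-04 -1.e+00] w 0.06916520915188033 g 41.34304583072662 F [-0.1  0.2 -1.4]
offset cm [-0.21 -0.1   0.39]
14781 n [ 0.158 -0.987  0.002] tilt 89.9 az -80.9 size [0.1192 0.0686] ctr [0.5528 0.2575 0.0769] z 0.0172 0.1364
6221 n [0.002 0.002 1.   ] tilt 0.16 az 34.1 size [0.0692 0.0186] ctr [0.5544 0.2497 0.1349] z 0.1335 0.1362
130 n [-0.005  0.073  0.997] tilt 4.19 az 94.0 size [0.0688 0.0192] ctr [0.5537 0.2494 0.1333] z 0.1309 0.134
```

move_arm:
  series:
    - {"offset": [-0.1,0,0.1],"roll": 0}
    - {"offset": [-0.1,0,0.2],"roll": 0}
    - {"offset": [-0.1,0,0.3],"roll": 0}
    - {"offset": [-0.1,0,0.35],"roll": 0}
    - {"offset": [-0.1,0,0.4],"roll": 0}

```text
time_s: 10.2
eef_pos: [0.556, 0.2392, 0.1555]
tool_rot: [-0.0, 0.65, 0.76, 0.0]
force: [-4.0, -2.1, 7.6]
width: 0.0694
gripper_force: 42.2
```

```bash
python3 - <<'E'
from h import *
to([.5552,.2381,.1551]); tilt('w10')
E
```

```text
t 10.2 eef [0.556  0.2392 0.1555] yaz 8.94 zax [-1.e-04  2.e-04 -1.e+00] w 0.06944713348736037 g 42.21081554889679 F [-4.  -2.1  7.6]
offset cm [-0.1  -0.1   0.04]
14709 n [ 0.158 -0.987  0.002] tilt 89.87 az -80.9 size [0.119  0.0686] ctr [0.5526 0.2564 0.0734] z 0.0137 0.1327
6292 n [0.001 0.004 1.   ] tilt 0.25 az 72.7 size [0.0695 0.0188] ctr [0.5544 0.2485 0.1314] z 0.1301 0.1326
66 n [ 0.161 -0.987  0.001] tilt 89.91 az -80.8 size [0.0654 0.0461] ctr [0.5534 0.2576 0.1066] z 0.0829 0.1297
```

The plate is down: about 9 N of push and 0.2° of tilt. I'll release it and retreat upward.

move_arm:
  series:
    - {"offset": [0,0,0],"roll": 0}
    - {"offset": [0,0,0],"roll": 0}
    - {"offset": [0,0,0],"roll": 0}
    - {"offset": [0,0,0],"roll": 0}
    - {"offset": [0,0,0],"roll": 0}
  claw: 8.5

```text
time_s: 10.75
eef_pos: [0.5561, 0.2393, 0.1549]
tool_rot: [0.0, 0.65, 0.76, -0.0]
force: [-0.8, 0.1, -0.4]
width: 0.0847
gripper_force: 0.0
```

move_arm:
  series:
    - {"offset": [0,0,-1],"roll": 0}
    - {"offset": [0,0,-3],"roll": 0}
    - {"offset": [0,0,-6],"roll": 0}
    - {"offset": [0,0,-9],"roll": 0}
    - {"offset": [0,0,-10],"roll": 0}

```text
time_s: 11.25
eef_pos: [0.5574, 0.2395, 0.2594]
tool_rot: [0.001, 0.65, 0.76, 0.003]
force: [0.7, 0.4, -0.1]
width: 0.0849
gripper_force: 0.0
```

```bash
python3 - <<'E'
from h import *
to([.569,.1487,.255]); tilt('w11')
E
```

```text
t 11.25 eef [0.5574 0.2395 0.2594] yaz 8.92 zax [ 0.0051  0.0027 -1.    ] w 0.08494412768372867 g 0.0 F [ 0.7  0.4 -0.1]
offset cm [-9.15 -0.26  0.42]
3127 n [-0.158  0.987  0.004] tilt 89.77 az 99.1 size [0.113  0.0672] ctr [0.5528 0.2563 0.0762] z 0.0197 0.1328
1875 n [ 0.003 -0.009  1.   ] tilt 0.58 az -70.1 size [0.0175 0.0679] ctr [0.5543 0.2482 0.1314] z 0.13 0.1328
64 n [-0.061  0.09   0.994] tilt 6.25 az 124.3 size [0.0137 0.067 ] ctr [0.5545 0.2472 0.1316] z 0.1297 0.1332
```

View pics/w11.png

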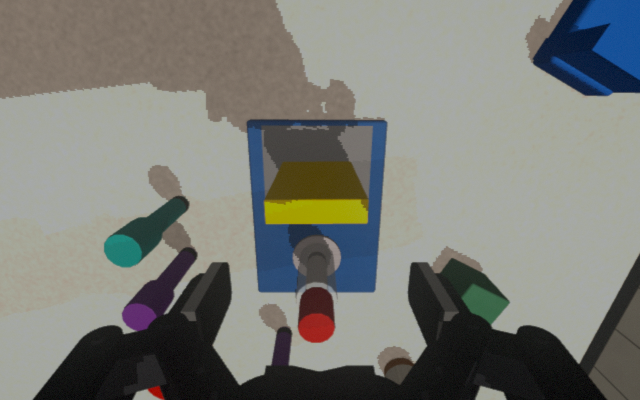

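The plate stands free on the bed with its top edge at (316,210). The knob top is at (317,328). Next I'll locate the knob precisely.

```bash
cat >> h.py <<'E'
def knob(r0,r1,c0,c1):
    C=cam('wrist'); p,d=snapshot('wrist'); W=cloud('w',d,C); H=cv2.cvtColor(p,cv2.COLOR_RGB2HSV)
    k=((H[...,0]<8)|(H[...,0]>172))&(H[...,1]>130)&(H[...,2]>60)&(d>0); b=np.zeros_like(k); b[r0:r1,c0:c1]=1; k&=b
    P=W[k]; z=np.percentile(P[:,2],85); t=P[abs(P[:,2]-z)<.003]; print('knob top',z,cv2.minEnclosingCircle(t[:,:2].astype(np.float32)),t.mean(0),len(t),'zmin',P[:,2].min()); return p
E
python3 - <<'E'
from h import *
knob(270,350,280,350); to([.569,.1487,.255])
E
```

```text
knob top 0.12764797098629066 ((0.5689687132835388, 0.14882075786590576), 0.015246656723320484) [0.56937406 0.15007072 0.12723091] 895 zmin 0.09352303473465143
t 11.35 eef [0.5569 0.2395 0.2573] yaz 8.94 zax [ 0.0035  0.002  -1.    ] w 0.0849572277350653 g 0.0 F [-0.3 -0.9 -1.3]
offset cm [-9.16 -0.22  0.22]
```

move_arm:
  series:
    - {"offset": [-3,0,0],"roll": 0}
    - {"offset": [-6.5,-0.1,0],"roll": 0}
    - {"offset": [-8.7,-0.2,0],"roll": 0}
    - {"offset": [-9.2,-0.2,0],"roll": 0}
    - {"offset": [-9.2,-0.2,0],"roll": 0}

```text
time_s: 11.85
eef_pos: [0.5681, 0.1473, 0.2539]
tool_rot: [-0.0, 0.651, 0.759, -0.001]
force: [-0.4, 1.0, 0.9]
width: 0.0853
gripper_force: 0.0
```

move_arm:
  series:
    - {"offset": [0,0,2],"roll": 0}
    - {"offset": [0,0,4],"roll": 0}
    - {"offset": [0,0,5],"roll": 0}
    - {"offset": [0,0,5],"roll": 0}
    - {"offset": [0,0,5],"roll": 0}

```text
time_s: 12.35
eef_pos: [0.5684, 0.1489, 0.2052]
tool_rot: [-0.0, 0.649, 0.76, 0.0]
force: [0.5, 0.5, 0.7]
width: 0.085
gripper_force: 0.0
```

```bash
python3 - <<'E'
from h import *
to([.569,.1488,.17]); p=knob(250,400,250,390); cv2.imwrite('pics/w12.png',p[...,::-1]); to([.569,.1488,.17])
E
```

```text
t 12.35 eef [0.5684 0.1489 0.2052] yaz 9.0 zax [-1.e-04  1.e-04 -1.e+00] w 0.0850151392118737 g 0.0 F [0.5 0.5 0.7]
offset cm [-0.02  0.06  3.52]
knob top 0.12795788114218942 ((0.5695411562919617, 0.1484915167093277), 0.01460660807788372) [0.56988013 0.14641985 0.12737099] 1539 zmin 0.12551872893678523
t 12.4 eef [0.5687 0.1487 0.2057] yaz 8.98 zax [ 9.e-04  4.e-04 -1.e+00] w 0.08490547128648551 g 0.0 F [-0.1 -0.4 -0.4]
offset cm [0.   0.03 3.57]
```

View pics/w12.png

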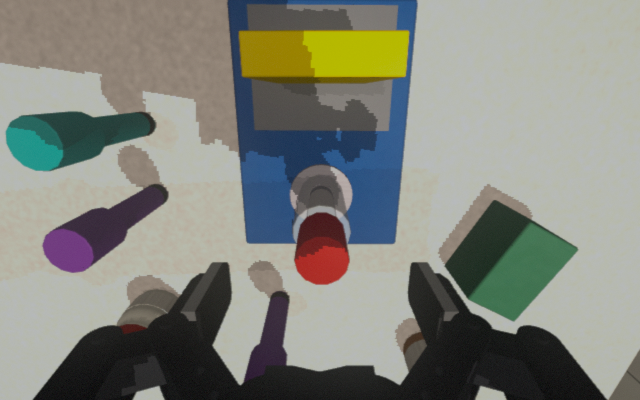

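The knob at (322,262) is central between the fingers. I'll descend and grip.

move_arm:
  series:
    - {"offset": [0,0.05,1.2],"roll": 0}
    - {"offset": [0,0.05,2.4],"roll": 0}
    - {"offset": [0,0.05,3.3],"roll": 0}
    - {"offset": [0,0.05,3.5],"roll": 0}
    - {"offset": [0,0.05,3.5],"roll": 0}

```text
time_s: 12.9
eef_pos: [0.5686, 0.148, 0.1693]
tool_rot: [-0.0, 0.65, 0.76, -0.001]
force: [0.1, 0.5, 0.4]
width: 0.0847
gripper_force: 0.0
```

move_arm:
  series:
    - {"offset": [0,0,0],"roll": 0}
    - {"offset": [0,0,0],"roll": 0}
    - {"offset": [0,0,0],"roll": 0}
    - {"offset": [0,0,0],"roll": 0}
    - {"offset": [0,0,0],"roll": 0}
  claw: 2.5
  force: 25

```text
time_s: 13.4
eef_pos: [0.5694, 0.1483, 0.1705]
tool_rot: [0.0, 0.65, 0.76, 0.001]
force: [1.7, -0.3, 0.8]
width: 0.0291
gripper_force: 26.4
```

```bash
python3 - <<'E'
from h import *
to([.569,.1488,.17]); print(state()['moment'])
E
```

```text
t 13.4 eef [0.5694 0.1483 0.1705] yaz 8.94 zax [ 1.3e-03  4.0e-04 -1.0e+00] w 0.029107853358575405 g 26.36398047208786 F [ 1.7 -0.3  0.8]
offset cm [ 0.06 -0.03  0.05]
[ 0.04512702 -0.38015269  0.01261929]
```

move_arm:
  series:
    - {"offset": [0,0,-0.2],"roll": 0}
    - {"offset": [0,0,-0.5],"roll": 0}
    - {"offset": [0,0,-0.8],"roll": 0}
    - {"offset": [0,0,-1],"roll": 0}
    - {"offset": [0,0,-1],"roll": 0}

```text
time_s: 13.9
eef_pos: [0.5692, 0.1483, 0.1803]
tool_rot: [0.0, 0.65, 0.76, 0.0]
force: [4.5, 0.0, -0.8]
width: 0.0296
gripper_force: 26.4
```

```bash
python3 - <<'E'
from h import *
to([.569,.1488,.21]); knob(200,400,250,390); print(state()['moment'])
E
```

```text
t 13.9 eef [0.5692 0.1483 0.1803] yaz 8.94 zax [ 9.e-04  2.e-04 -1.e+00] w 0.029601411686385963 g 26.363160610198975 F [ 4.5  0.  -0.8]
offset cm [ 0.06 -0.01 -2.97]
knob top 0.13763496372054268 ((0.5690879225730896, 0.14881646633148193), 0.015252443961799145) [0.56889975 0.14996184 0.1371909 ] 3194 zmin 0.10264044413008025
[ 0.18419493 -1.06503285 -0.016577  ]
```

move_arm:
  series:
    - {"offset": [0,0.03,-0.3],"roll": 0}
    - {"offset": [0,0.05,-0.7],"roll": 0}
    - {"offset": [0,0.05,-1.1],"roll": 0}
    - {"offset": [0,0.05,-1.5],"roll": 0}
    - {"offset": [0,0.05,-1.8],"roll": 0}

```text
time_s: 14.45
eef_pos: [0.5692, 0.1482, 0.1982]
tool_rot: [-0.0, 0.65, 0.76, -0.0]
force: [3.2, 0.6, -3.9]
width: 0.0296
gripper_force: 26.3
```

move_arm:
  series:
    - {"offset": [0,0,-0.3],"roll": 0}
    - {"offset": [0,0,-0.6],"roll": 0}
    - {"offset": [0,0,-0.9],"roll": 0}
    - {"offset": [0,0,-1.1],"roll": 0}
    - {"offset": [0,0,-1.2],"roll": 0}

```text
time_s: 14.95
eef_pos: [0.5692, 0.1482, 0.2102]
tool_rot: [-0.0, 0.65, 0.76, -0.0]
force: [2.6, 0.2, -4.4]
width: 0.0293
gripper_force: 26.3
```

move_arm:
  series:
    - {"offset": [0,0,0],"roll": 0}
    - {"offset": [0,0,0],"roll": 0}
    - {"offset": [0,0,0],"roll": 0}
    - {"offset": [0,0,0],"roll": 0}
    - {"offset": [0,0,0],"roll": 0}

```text
time_s: 15.45
eef_pos: [0.5693, 0.1482, 0.2099]
tool_rot: [-0.0, 0.65, 0.76, -0.0]
force: [1.2, 0.8, -0.2]
width: 0.029
gripper_force: 26.4
```

```bash
python3 - <<'E'
from h import *
to([.569,.1488,.21]); p=knob(200,400,250,390); cv2.imwrite('pics/w13.png',p[...,::-1]); print(state()['moment']); tilt('w14')
p,d=snapshot('scene'); cv2.imwrite('pics/s14.png',cv2.resize(p[130:260,330:530,::-1],None,fx=3,fy=3))
E
```

```text
t 15.45 eef [0.5693 0.1482 0.2099] yaz 8.94 zax [-3.e-04 -0.e+00 -1.e+00] w 0.0289679891055905 g 26.43136829137802 F [ 1.2  0.8 -0.2]
offset cm [ 0.06 -0.02 -0.01]
knob top 0.16720404688370985 ((0.5689015984535217, 0.14876320958137512), 0.015222106128931046) [0.56894551 0.1499245  0.16676603] 3198 zmin 0.13233075754107793
[ 0.11889326 -0.33963822 -0.00847737]
6296 n [ 0.002 -0.     1.   ] tilt 0.1 az -13.5 size [0.0174 0.0685] ctr [0.5544 0.2473 0.1314] z 0.1303 0.1327
585 n [ 0.161 -0.987  0.004] tilt 89.79 az -80.7 size [0.0716 0.0619] ctr [0.5549 0.2385 0.0986] z 0.0612 0.133
321 n [-0.001  0.008  1.   ] tilt 0.46 az 96.7 size [0.0684 0.0162] ctr [0.554  0.2479 0.13  ] z 0.1291 0.1303
```

View pics/s14.png

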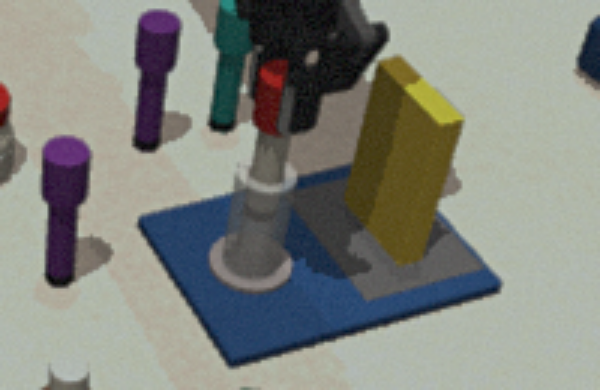

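The plate stands upright on the bed. The knob is held above the barrel with its underside at about 131.6 mm, in line with the barrel and with only small side force, so I'm handing the job in.

```bash
python3 -c "
from rig import *
print(job_done())"
```

```text
the job is handed in; nothing more can be done
None
```

Job handed in: the gauge plate stands free and upright (within about 0.5°) on the bed, and the gripper holds the plunger with the knob's underside at about 131.6 mm against the 132 mm target; no pass or fail result came back.

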